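Tug the nozzle cabinet's door, free it if caught, hold it open

TASK

Before you touch the red slide catch on top of the little nozzle cabinet, tug its white door by the upright handle to learn whether it is caught; if it is, slide the red catch all the way across to its other end. Then swing the door open by its handle to at least 45 degrees and finish while holding it there by the handle, because a spring shuts it as soon as it is let go. Leave the cake, the tools and the other things on the bench and on the cabinet where they are.

Things in the scene. Friction and masses are not known exactly. Their poses are not given: they have to be found in the camera images.
- cabinet: small aluminium nozzle cabinet fixed to the bench, 210 mm deep (x), 230 wide (y), 220 high; origin under its centre, z up. Its white door is on its -x face, towards the robot; the jar and the red catch stand on its flat top, 220 mm up
- door (a joint): door angle, rad: 0 shut, grows to 1.7 as it swings out towards the robot about the upright hinge at its +y edge (clockwise from above). A spring pulls it shut: 3 N at the handle when shut, 5 N at 0.9 rad. When caught it gives about 0.04 rad (7 mm at the handle), then stops dead; when free it just follows the hand. From outside one cannot see whether it is caught
- door_hinge (a point): point on the door's hinge axis, 215 mm above the bench; in the cabinet's frame 111 mm to -x and 113 mm to +y of its origin. The handle's axis runs round it at 177 mm: with the door shut it is 51 mm to -x and 170 mm to -y of it (cabinet's axes)
- pull: the door's handle: upright dark steel bar, 14 mm thick, its axis 45 mm in front of the door's face, its top end 15 mm above the cabinet's top. Origin on the bar's axis, 215 mm above the bench, 20 mm below the top end; the bar is bare down to 40 mm below the origin, where two rods carry it. It turns with the door, axes as the cabinet's when shut, and can turn between gripping fingers
- catch (a joint): place of the red slide catch, m: 0 at its -y end, 0.030 at its +y end (cabinet's y); 2 N of friction, stays where left, starts at 0 to 0.002. The ends are unmarked and the bolt is hidden: a door caught at the start is free once the catch is fully at 0.030; a door free at the start is usually caught if the catch is slid across. Slide it with the door shut
- catch_tab (a point): on the catch's red grip tab, a fin 12 mm thick (cabinet's y), 24 long (x), its top 35 mm above the cabinet's top; this point is on its middle line, 22 mm above the top (242 mm above the bench), at 60 mm to -x and 75 mm to -y of the cabinet's origin when the catch is at 0; moves with it
- cake: iced round cake, cream-coloured, 160 mm across and 85 mm high, on a white board 190 mm across; bystander, origin under its centre
- boards: stack of round white and brown cake boards, 170 mm across, 20 mm high; bystander, origin under its centre
- knife: steel spatula with a dark wooden handle, 280 mm long, lying flat; bystander, origin at its middle, x along it towards the blade
- scraper: yellow bench scraper, 120 x 90 mm, 12 mm high at its spine, lying flat; bystander, origin under its centre
- bowl: steel mixing bowl, 160 mm across, 80 mm high; bystander, origin under its centre
- shaker: metal sugar shaker with a paper band, 60 mm across, 140 mm high; bystander, origin under its centre
- jar: small glass jar with a blue cap, 48 mm across, 70 mm high, standing on the back left part of the cabinet's top; bystander, origin under its centre

How it is judged:
On the way, in this order (a step that is already met when the one before it is completed fails the run):
1. the door is tugged by its handle, with the catch still where it was (value of joint door above 0.02 rad and value of joint catch below 0.008 m and contact force between pull and the fingers above 1 N), for 0.1 s.
2. the door is swung open by its handle (value of joint door above 0.75 rad and contact force between pull and the fingers above 1 N), for 0.2 s.
At the end, for the whole second after the job is handed in: the door stands at least 0.75 rad open and still (under 0.1 rad/s), the fingers bear on its handle with more than 1 N, and each bystander is within 30 mm of where it started (all of step 2 and velocity of joint door between -0.1 and 0.1 rad/s and distance of each of cake, boards, knife, scraper, bowl, shaker, jar from where it was at the start of the episode below 0.03 m); the arm keeps its last pose, push and grip.
It fails at once if a bystander (cake, boards, spatula, scraper, bowl, shaker or jar) is pushed more than 30 mm (distance of any of cake, boards, knife, scraper, bowl, shaker, jar from where it was at the start of the episode above 0.03 m).
It also fails if it takes over 51 s, if anything falls off the work surface, if the arm or the gripper's body presses on something with over 40 N, if the wrist force passes 120 N, or if a joint passes its speed limit or range.

ROBOT

A 6-joint arm with a two-finger parallel gripper is mounted at the origin on the work surface. World frame = base frame: x ahead of the robot, y to its left, z up, the work surface at z = 0. Lengths are in m, angles in rad, forces in N, time in s.
With the tool pointing down it reaches from about 0.4 to 0.825 m from the base axis. Payload 7 kg.
Tool frame: the origin (TCP) lies on the centre line of the jaws, within the pads' length; the fingertips stand 25 mm ahead of it and the grasp point (between the pads) lies 6 mm ahead of it; z points along the fingers, y is the line along which they close (so a half turn about z gives the same grasp; the last joint's range is limited). The gripper opens to 88 mm and grips with 3 to 60 N. Pads are 19 mm wide; open, the fingers measure 130 mm over their backs; the gripper's body (78 mm by 193 mm) begins 47 mm behind the grasp point.
Start: joints at [1.394, 0.359, 0.012, 0, -1.224, -0.288], TCP at [0.303, 0.603, 0.252] pointing down, gripper open.
Joint ranges: [-3.07, 3.07], [-1.43, 2.12], [-1.02, 1.25], [-3.03, 1.67], [-3.05, -0], [-3.03, 3.03]. Speed limits (rad/s): [2.39, 2.39, 3.01, 3.14, 3.14, 3.14].

INTERFACE

Orientations are given as [roll, pitch, yaw] about the fixed x, y, z axes, in that order (R = Rz(yaw) Ry(pitch) Rx(roll)).
In Python, from station import readout, vision, arm gives the robot as it stands. The module is installed in compiled form; this text tells all that it offers.
- The arm moves only by the tool carry_out, never from a script. Its argument "commands" is a list of rows, each an object with "dp": the shift along the tool's x, y, z in m, a list of three; "rotation": the turn, a rotation vector about the tool's x, y, z in degrees, a list of three. In form: [{"dp": [dx, dy, dz], "rotation": [wx, wy, wz]}, ...]. A call has 1 to 8 rows; each row shifts and turns the commanded pose from where the row before left it, along the tool's axes as they then stand; what a row does not reach is not made up. A row lasts 1/8 s, in which the tool goes at most 62.5 mm and 10.7 degrees, less where a joint would pass 70% of its speed; a pose out of reach is approached as far as the arm can. A call with a gripper value outside its range is refused whole. "grip" is the finger opening in m, from 0 to 0.0876, set as the call begins (left out, the last holds). The fingers move at their own pace and stop on an object; "force" is the grip in N (left out, the last holds). Time passes only in rows, so rows that do not move let the fingers close. It gives the time, the measured TCP pose, the force, the opening and the grip force at its end, in the units of the state.
- readout.get_state(): the state, without advancing time (a new reading comes with each control period).
- vision.grab_frame(name): name is "scene" or "top"; returns (picture, depth): 384x512x3 uint8, red, green, blue; 384x512 float32, m along the optical axis (not along the pixel's ray), 0 where there is no reading.
- vision.calibration(name): a dict with "fovy" (degrees; the focal length in pixels is half the picture's height over the tangent of half this angle, whatever the lens; pixels are square), "cx", "cy" (the principal point, pixels), "origin" and "attitude" of the camera in the world. Camera axes: x right, y down, z forward; pixel columns grow to the right and rows downward; lengths in m; the calibration is good to about 2 mm. A picture is of the moment at which its call begins. calibration takes no time and is no camera call.
- arm.job_done(): hands the job in; it is judged then, once.
Trained networks look in the newest picture that a camera, given by its name, has taken for a name from the list of things; names that differ only in an ending like _2 or _b are one class to them, and where a whole thing is asked for, a point or a joint stands for the part that bears it (a point fixed in the world has none). Each returns a list of dicts, best first, with "score" (0 to 1); they miss things now and then, are a little off and sometimes report something else, mostly with a low value. They report only what shows in the picture. A call takes as long as a camera call.
- vision.trace(label, camera): "pixels" (384x512 bool, what is visible of it) and "position" ([row, column] in pixels, amid what is visible of it).
The state is a dict: "t": time; "q": joint angles; "qd": joint speeds; "joint_efforts": joint torques, N m; "eef_pos": TCP position; "ee_rot": TCP orientation; "force": force on the tool from outside, world axes, zero at the start; "moment": the same for the moment, N m; "width": finger opening in m; "gripper_force": force on a finger pad.
Only numpy, scipy, OpenCV 4.12 (cv2) and the standard library are available. Lean on these libraries where they do the work, as an engineer would, in place of code of your own. Each camera call takes 0.05 s, during which the arm holds its last target. There are 200 camera calls.

## Working session

There is one attempt and no reset: what is moved stays moved. The work goes in short steps, Python scripts to look and compute and a tool call to move; the robot and the scene stay as the last step left them, time stands still between calls to the robot, and variables do not carry over. Pictures are saved under pics/ and viewed, at most 10 in all, crops included, and the job is handed in when it is done.

Besides the shell and the picture viewer there is one more tool, called after "Request:" as name([rows], argument=value, ...), one row to a line, values as JSON. carry_out: Moves the arm, as the interface text tells. Its arguments: {"type":"object","properties":{"commands":{"type":"array"},"grip":{"type":"number"},"force":{"type":"number"}},"required":["commands"]}

```bash
mkdir -p pics; cat > h.py <<'E'
import numpy as np, cv2
from scipy.spatial.transform import Rotation as R
from station import readout, vision, arm
def cal(n):
    c=vision.calibration(n); f=192/np.tan(np.radians(c['fovy'])/2)
    a=np.array(c['attitude'],float)
    M=a if a.shape==(3,3) else R.from_euler('xyz',a).as_matrix()
    return c,f,M,np.array(c['origin'])
def pts(n,d):
    c,f,M,o=cal(n); v,u=np.mgrid[:384,:512]
    P=np.stack([(u-c['cx'])/f*d,(v-c['cy'])/f*d,d],-1)
    return P@M.T+o
def save(p,name): cv2.imwrite('pics/'+name,p[...,::-1])
E
python3 - <<'E'
from h import *
np.set_printoptions(precision=3,suppress=True)
s=readout.get_state(); print(s)
ims=[]
for n in ('scene','top'):
    print(n,vision.calibration(n))
    p,d=vision.grab_frame(n); ims.append(p); X=pts(n,d)
    np.save(n+'.npy',X)
    for l in ('cabinet','pull','catch','jar','cake','shaker','bowl','boards','knife','scraper'):
        r=vision.trace(l,n)[:1]
        for k in r:
            m=k['pixels']&(d>0); Q=X[m]
            print(l,round(k['score'],2),np.round(k['position']),m.sum(),np.median(Q,0),Q.min(0),Q.max(0))
            np.save(f'm_{l}_{n}.npy',m)
save(ims[0],'s.png');save(ims[1],'t.png')
E
```

```text
{'t': 0.0, 'q': array([ 1.394,  0.359,  0.011, -0.   , -1.224, -0.288]), 'qd': array([ 0.001,  0.001, -0.   ,  0.002,  0.   ,  0.   ]), 'joint_efforts': array([ -0.001, -58.272,  29.307,   6.998,   0.007,  -0.   ]), 'eef_pos': array([0.302, 0.603, 0.251]), 'ee_rot': array([ 3.14 , -0.   , -0.465]), 'force': array([0.068, 0.201, 0.044]), 'moment': array([ 0.022, -0.007,  0.006]), 'gripper_force': 0.0, 'width': 0.08757265298194558}
scene {'fovy': 49.95896761523605, 'cx': 254.72254638456667, 'cy': 199.0206457402085, 'origin': array([ 1.629, -0.01 ,  1.082]), 'attitude': array([-2.29 ,  0.01 ,  1.554])}
cabinet 0.63 [246. 229.] 7058 [ 0.835 -0.076  0.214] [ 0.359 -0.187 -0.002] [0.847 0.052 0.287]
pull 0.53 [204. 167.] 234 [ 0.423 -0.335  0.002] [ 0.374 -0.379 -0.005] [ 0.471 -0.292  0.013]
jar 0.9 [222. 257.] 424 [0.796 0.002 0.264] [ 0.68  -0.024  0.216] [0.807 0.026 0.294]
cake 0.64 [217. 374.] 1791 [0.586 0.427 0.082] [ 0.414  0.334 -0.003] [0.697 0.535 0.139]
shaker 0.77 [247. 359.] 723 [0.74  0.334 0.097] [0.692 0.31  0.001] [0.752 0.37  0.145]
bowl 0.92 [234. 136.] 1464 [ 0.608 -0
[... 750 characters left out ...]
7] [ 0.658 -0.149  0.219] [ 0.695 -0.133  0.258]
jar 0.93 [ 99. 261.] 422 [0.77  0.002 0.286] [ 0.757 -0.022  0.217] [0.8   0.025 0.294]
cake 0.88 [199. 118.] 3386 [0.547 0.412 0.083] [ 0.461  0.334 -0.004] [0.652 0.508 0.092]
shaker 0.64 [142. 148.] 700 [0.707 0.332 0.127] [ 0.687  0.31  -0.003] [0.795 0.404 0.146]
bowl 0.83 [176. 409.] 2320 [ 0.649 -0.432  0.031] [ 0.559 -0.493 -0.003] [ 0.715 -0.335  0.089]
boards 0.79 [275. 158.] 2803 [0.335 0.292 0.02 ] [ 0.253  0.208 -0.006] [0.42  0.385 0.028]
knife 0.55 [248. 376.] 928 [ 0.434 -0.346  0.004] [ 0.371 -0.45  -0.005] [ 0.57  -0.285  0.08 ]
scraper 0.94 [267. 317.] 1192 [ 0.379 -0.165  0.004] [ 0.315 -0.222 -0.003] [ 0.442 -0.108  0.021]
```

```bash
python3 - <<'E'
from h import *
np.set_printoptions(precision=4,suppress=True)
for n in ('top','scene'):
    X=np.load(n+'.npy'); m=(abs(X[...,2]-.22)<.006)&(X[...,0]>.5)&(X[...,0]<.95)&(abs(X[...,1]+.08)<.2)
    r=cv2.minAreaRect(X[m][:,:2].astype(np.float32)*1000); print(n,m.sum(),r, cv2.boxPoints(r).tolist())
X=np.load('top.npy')
for l,z in(('pull',.225),('catch',.247)):
    m=np.load(f'm_{l}_top.npy')&(X[...,2]>z); print(l,m.sum(),X[m].mean(0),X[m].min(0),X[m].max(0))
# any high points near expected handle
m=(X[...,2]>.222)&(X[...,2]<.3)&(X[...,0]<.6)&(X[...,0]>.5)&(abs(X[...,1]+.1)<.15);print(m.sum(),X[m])
im=cv2.imread('pics/t.png'); cv2.imwrite('pics/tc.png',cv2.resize(im[50:330,80:480],None,fx=2,fy=2))
E
```

```text
top 6713 ((703.3670654296875, -68.24612426757812), (230.3605194091797, 274.57818603515625), 88.34518432617188) [[562.80908203125, -179.41372680664062], [837.272705078125, -187.34298706054688], [843.925048828125, 42.921478271484375], [569.46142578125, 50.850738525390625]]
scene 3486 ((708.1924438476562, -68.82117462158203), (230.39498901367188, 267.5146484375), 88.37983703613281) [[571.2315673828125, -180.1908416748047], [838.6392822265625, -187.75439453125], [845.1533203125, 42.548492431640625], [577.74560546875, 50.11204528808594]]
pull 21 [ 0.57   -0.1197  0.2335] [ 0.5641 -0.1242  0.2253] [ 0.5766 -0.1147  0.2397]
catch 49 [ 0.6716 -0.141   0.2533] [ 0.6605 -0.1476  0.247 ] [ 0.6835 -0.1346  0.2583]
28 [[ 0.5766 -0.1175  0.2306]
 [ 0.5759 -0.1196  0.2339]
 [ 0.5749 -0.1215  0.2387]
 [ 0.5765 -0.1248  0.2318]
 [ 0.572  -0.1164  0.2397]
 [ 0.5734 -0.1196  0.2339]
 [ 0.5735 -0.1221  0.2338]
 [ 0.5736 -0.1246  0.2334]
 [ 0.5732 -0.1268  0.2356]
 [ 0.5708 -0.1147  0.2334]
 [ 0.5709 -0.1172  0.2332]
 [ 0.5713 -0.1198  0.2318]
 [ 0.5706 -0.1219  0.2355]
 [ 0.5704 -0.1242  0.2364]
 [ 0.5705 -0.1267  0.2363]
 [ 0.5701 -0.1156  0.2253]
 [ 0.5679 -0.1169  0.2354]
 [ 0.5681 -0.1195  0.2348]
 [ 0.5677 -0.1217  0.2368]
 [ 0.5679 -0.1242  0.2366]
 [ 0.569  -0.1273  0.2317]
 [ 0.5669 -0.1177  0.2283]
 [ 0.5659 -0.1197  0.2332]
 [ 0.5657 -0.122   0.2348]
 [ 0.566  -0.1246  0.2332]
 [ 0.5641 -0.1201  0.2297]
 [ 0.5644 -0.1227  0.2289]
 [ 0.5657 -0.1259  0.2227]]
```

View pics/tc.png

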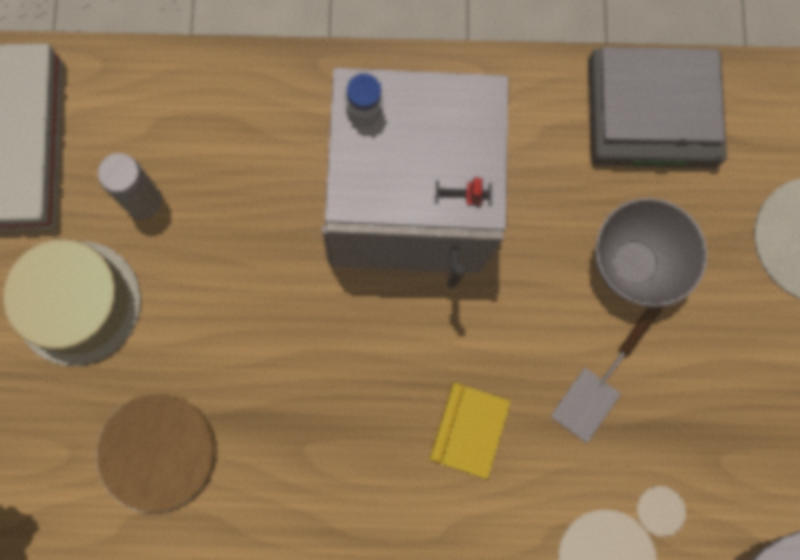

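View pics/s.png

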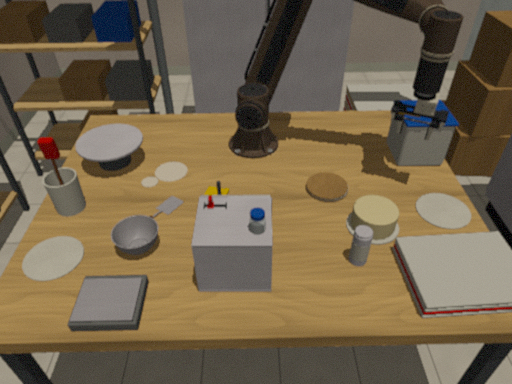

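The top crop shows the handle tip at crop (455,260) and the red catch at its -y end at crop (475,190). The scene view agrees. Fitting the cabinet edges puts it at about (0.735, -0.069) with yaw -1.7°. That predicts the handle at (0.571, -0.121) and the tab at (0.673, -0.142), which match the measured points. I'll rotate first, then travel above everything.

Request:
carry_out([
  {"dp": [0,0,-0.02],"rotation": [0,0,-8.33]},
  {"dp": [0,0,-0.02],"rotation": [0,0,-8.33]},
  {"dp": [0,0,-0.02],"rotation": [0,0,-8.33]},
  {"dp": [0.02,0.05,0],"rotation": [0,0,0]},
  {"dp": [0.02,0.05,0],"rotation": [0,0,0]},
  {"dp": [0.02,0.05,0],"rotation": [0,0,0]},
  {"dp": [0.02,0.05,0],"rotation": [0,0,0]},
  {"dp": [0.02,0.05,0],"rotation": [0,0,0]},
], grip=0.0876, force=40)

```text
t: 2.1
eef_pos: [0.3957, 0.3489, 0.3118]
ee_rot: [-3.141, -0.0, -0.028]
force: [0.7, 0.2, 0.0]
width: 0.0878
gripper_force: 0.0
```

Request:
carry_out([
  {"dp": [0.02,0.055,0],"rotation": [0,0,0]},
  {"dp": [0.02,0.055,0],"rotation": [0,0,0]},
  {"dp": [0.02,0.055,0],"rotation": [0,0,0]},
  {"dp": [0.02,0.055,0],"rotation": [0,0,0]},
  {"dp": [0.02,0.055,0],"rotation": [0,0,0]},
  {"dp": [0.02,0.055,0],"rotation": [0,0,0]},
  {"dp": [0.02,0.055,0],"rotation": [0,0,0]},
  {"dp": [0,0,0],"rotation": [0,0,0]},
])

```text
t: 3.1
eef_pos: [0.5247, -0.0418, 0.3112]
ee_rot: [3.141, 0.001, -0.034]
force: [-0.0, 1.3, -1.1]
width: 0.0875
gripper_force: 0.0
```

Request:
carry_out([
  {"dp": [0.0245,0.0385,0],"rotation": [0,0,0]},
  {"dp": [0.024,0.039,0],"rotation": [0,0,0]},
  {"dp": [0,0,0.023],"rotation": [0,0,0]},
  {"dp": [0,0,0],"rotation": [0,0,0]},
])

```text
t: 3.6
eef_pos: [0.5696, -0.1168, 0.2868]
ee_rot: [-3.142, 0.004, -0.029]
force: [-0.2, 0.2, 0.1]
width: 0.0873
gripper_force: 0.0
```

```bash
python3 - <<'E'
from h import *
s=readout.get_state();print(s['eef_pos'],s['ee_rot'])
p,d=vision.grab_frame('scene');save(cv2.resize(p[130:290,130:330],None,fx=3,fy=3),'s2.png')
E
```

```text
[ 0.56958282 -0.11679686  0.28681205] [-3.14155518  0.00368284 -0.02910662]
```

View pics/s2.png

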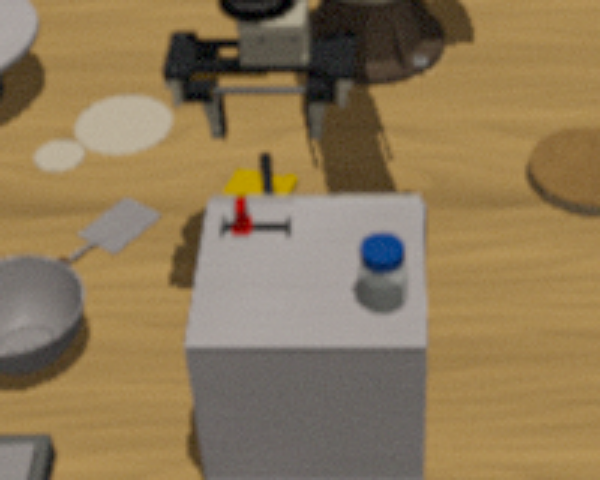

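The open fingers at crop (215,120) and (318,120) straddle the handle at (266,170), with the catch untouched. Next I'll descend, close and tug.

Request:
carry_out([
  {"dp": [0.001,0.004,0.02],"rotation": [0,0,0]},
  {"dp": [0,0,0.025],"rotation": [0,0,0]},
  {"dp": [0,0,0.023],"rotation": [0,0,0]},
  {"dp": [0,0,0],"rotation": [0,0,0]},
])

```text
t: 4.15
eef_pos: [0.5708, -0.1203, 0.2203]
ee_rot: [3.141, 0.002, -0.027]
force: [0.5, 0.4, 0.6]
width: 0.0874
gripper_force: 0.0
```

Request:
carry_out([
  {"dp": [0,0,0],"rotation": [0,0,0]},
  {"dp": [0,0,0],"rotation": [0,0,0]},
  {"dp": [0,0,0],"rotation": [0,0,0]},
  {"dp": [0,0,0],"rotation": [0,0,0]},
  {"dp": [0,0,0],"rotation": [0,0,0]},
  {"dp": [0,0,0],"rotation": [0,0,0]},
], grip=0, force=40)

```text
t: 4.9
eef_pos: [0.5714, -0.1212, 0.2205]
ee_rot: [3.142, 0.0, -0.029]
force: [0.1, -0.2, 0.7]
width: 0.0329
gripper_force: 0.0
```

Request:
carry_out([
  {"dp": [0,0,0],"rotation": [0,0,0]},
  {"dp": [0,0,0],"rotation": [0,0,0]},
  {"dp": [0,0,0],"rotation": [0,0,0]},
  {"dp": [0,0,0],"rotation": [0,0,0]},
  {"dp": [0,0,0],"rotation": [0,0,0]},
])

```text
t: 5.52
eef_pos: [0.5714, -0.1212, 0.2205]
ee_rot: [3.141, 0.0, -0.029]
force: [0.8, -1.4, -1.1]
width: 0.0134
gripper_force: 40.0
```

Request:
carry_out([
  {"dp": [-0.003,0,0],"rotation": [0,0,0]},
  {"dp": [-0.003,0,0],"rotation": [0,0,0]},
  {"dp": [-0.002,0,0],"rotation": [0,0,0]},
  {"dp": [-0.002,0,0],"rotation": [0,0,0]},
  {"dp": [0,0,0],"rotation": [0,0,0]},
  {"dp": [0,0,0],"rotation": [0,0,0]},
])

```text
t: 6.28
eef_pos: [0.5636, -0.1186, 0.2206]
ee_rot: [-3.138, -0.005, -0.028]
force: [8.9, 8.8, -5.6]
width: 0.0131
gripper_force: 40.0
```

Request:
carry_out([
  {"dp": [-0.003,-0.003,0],"rotation": [0,0,0]},
  {"dp": [-0.002,-0.001,0],"rotation": [0,0,0]},
  {"dp": [0,0,0],"rotation": [0,0,0]},
  {"dp": [0,0,0],"rotation": [0,0,0]},
])

```text
t: 6.78
eef_pos: [0.5575, -0.1162, 0.2205]
ee_rot: [-3.141, -0.002, -0.029]
force: [6.8, 0.3, -4.5]
width: 0.0129
gripper_force: 40.0
```

Request:
carry_out([
  {"dp": [-0.006,-0.0025,0],"rotation": [0,0,0]},
  {"dp": [-0.006,-0.0025,0],"rotation": [0,0,0]},
  {"dp": [-0.006,-0.0025,0],"rotation": [0,0,0]},
  {"dp": [0,0,0],"rotation": [0,0,0]},
  {"dp": [0,0,0],"rotation": [0,0,0]},
])

```text
t: 7.4
eef_pos: [0.5396, -0.108, 0.2205]
ee_rot: [-3.14, -0.002, -0.029]
force: [5.0, 1.6, -4.6]
width: 0.0133
gripper_force: 40.0
```

```bash
python3 - <<'E'
from h import *
p,d=vision.grab_frame('top');save(cv2.resize(p[100:250,210:410],None,fx=4,fy=4),'t3.png')
E
```

```text
(no output)
```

View pics/t3.png

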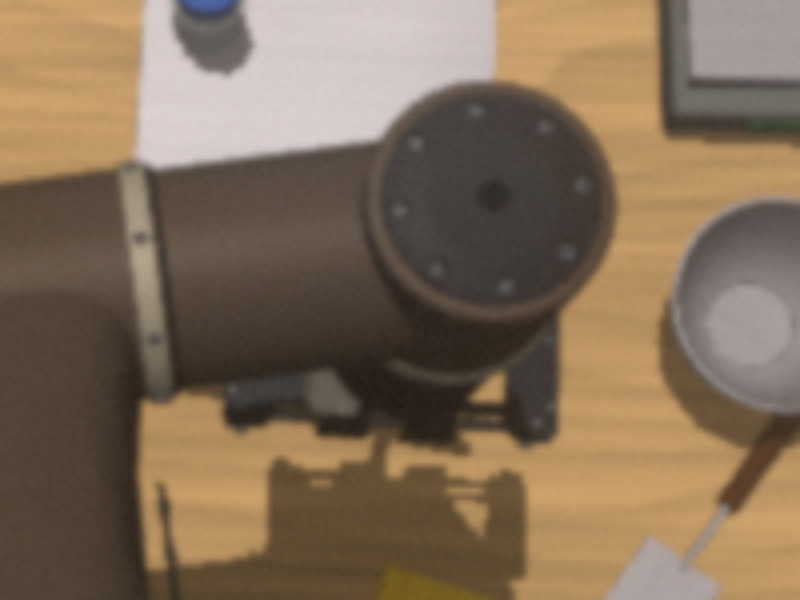

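The handle followed the hand for 32 mm against about 5 N, and the opening stayed at 13 mm, so the bar is still in the grip. That is far beyond the 7 mm a caught door gives. The door is free and the catch should be left alone. The picture shows the wrist covering the handle at (480,200), so it adds nothing to that. I'll keep swinging along the arc.

Request:
carry_out([
  {"dp": [-0.0139,-0.0082,0],"rotation": [0,0,0]},
  {"dp": [-0.0131,-0.0094,0],"rotation": [0,0,0]},
  {"dp": [-0.0121,-0.0104,0],"rotation": [0,0,0]},
  {"dp": [-0.0112,-0.0117,0],"rotation": [0,0,0]},
  {"dp": [0,0,0],"rotation": [0,0,0]},
  {"dp": [0,0,0],"rotation": [0,0,0]},
])

```text
t: 8.2
eef_pos: [0.4888, -0.0686, 0.2204]
ee_rot: [3.14, 0.002, -0.028]
force: [0.5, -7.0, -1.7]
width: 0.0133
gripper_force: 40.0
```

Request:
carry_out([
  {"dp": [-0.009,-0.013,0],"rotation": [0,0,0]},
  {"dp": [-0.008,-0.0135,0],"rotation": [0,0,0]},
  {"dp": [-0.007,-0.0145,0],"rotation": [0,0,0]},
  {"dp": [-0.006,-0.015,0],"rotation": [0,0,0]},
  {"dp": [0,0,0],"rotation": [0,0,0]},
  {"dp": [0,0,0],"rotation": [0,0,0]},
  {"dp": [0,0,0],"rotation": [0,0,0]},
])

```text
t: 9.07
eef_pos: [0.4562, -0.0144, 0.2202]
ee_rot: [3.136, 0.01, -0.03]
force: [-18.3, -12.7, 14.3]
width: 0.0133
gripper_force: 40.0
```

```bash
python3 - <<'E'
from h import *
for n in('top','scene'):
    p,d=vision.grab_frame(n);save(cv2.resize(p[80:310,100:420],None,fx=2.4,fy=2.4),n+'4.png')
s=readout.get_state();e=s['eef_pos'];r=e[:2]-[.6273,.0472]
print(e,s['width'],s['gripper_force'],s['force'],np.hypot(*r),np.arctan2(-r[0],-r[1])-.3205)
E
```

```text
[ 0.45621467 -0.01444378  0.2202177 ] 0.012971156486087168 40.03211438655853 [-17.84918222 -12.70980658  14.66215818] 0.18185198935698182 0.9044661977574
```

View pics/top4.png

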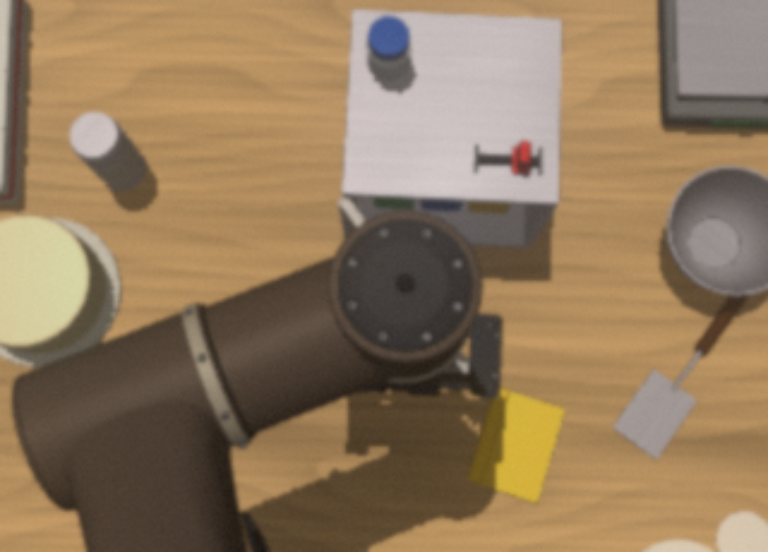

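View pics/scene4.png

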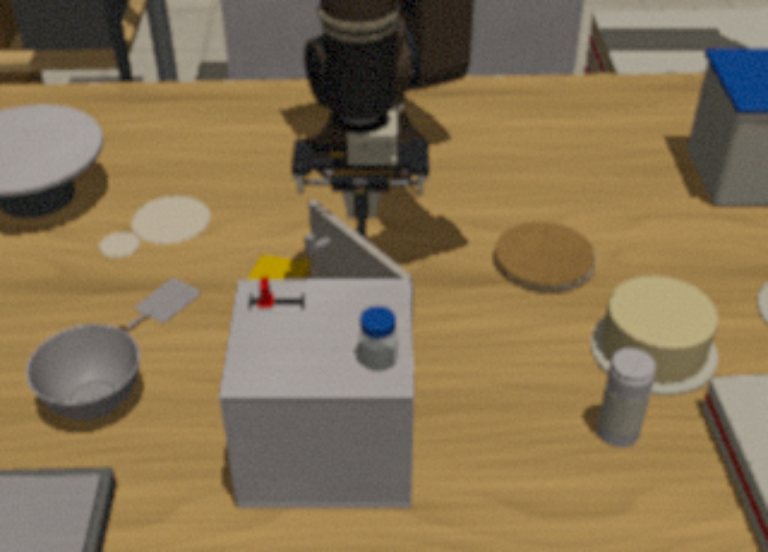

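The door stands about 0.9 rad open, with its edge at (350,210) in the top crop. The bar is still in the fingers, and the catch at (522,158) and all the bystanders are unmoved. I'll ease the sideways load slightly, let it settle and hand in.

Request:
carry_out([
  {"dp": [-0.002,0.001,0],"rotation": [0,0,0]},
  {"dp": [0,0,0],"rotation": [0,0,0]},
  {"dp": [0,0,0],"rotation": [0,0,0]},
  {"dp": [0,0,0],"rotation": [0,0,0]},
  {"dp": [0,0,0],"rotation": [0,0,0]},
  {"dp": [0,0,0],"rotation": [0,0,0]},
])

```text
t: 9.93
eef_pos: [0.4561, -0.0143, 0.2203]
ee_rot: [3.137, 0.007, -0.029]
force: [-9.5, -10.2, 6.4]
width: 0.0132
gripper_force: 40.0
```

```bash
python3 - <<'E'
from h import *
s=readout.get_state();e=s['eef_pos'];r=e[:2]-[.6273,.0472];th=np.arctan2(-r[0],-r[1])-.3205
print(e,s['width'],s['gripper_force'],s['force'],th)
if th>.82 and .011<s['width']<.016: print(arm.job_done())
E
```

```text
[ 0.45608226 -0.01434339  0.22026401] 0.013217507812688 40.012006759643555 [ -9.50733998 -10.15795909   6.37193594] 0.9052320019347411
the job is handed in; nothing more can be done
None
```

The tug showed the door was free, so I left the red catch alone, swung the door to about 0.9 rad (52°) and handed the job in while still gripping the handle; nothing else on the bench or cabinet looked moved in the last pictures.

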